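Sort the turned parts of a small chest

TASK

The bench holds the loose wooden parts of a small chest. First put the two balls, which would roll away, into their stands: the large ball into the cup of the stand with the wide cup, the small ball into that with the narrow cup. Only when both sit there, stand the round foot upright in the round dish, dowel up as it is now, and stand both square corner blocks upright, as they are now, side by side on the floor of the rectangular tray.

Things in the scene. Friction and masses are not known exactly. Their poses are not given: they have to be found in the camera images.
- ball_big_center (a point): Centre of the large plain wooden ball, 50 mm in diameter, about 46 g, loose on the bench; it rolls if nudged. Its axes mean nothing.
- ball_small_center (a point): Centre of the small plain wooden ball, 36 mm in diameter, about 18 g, loose on the bench; it rolls if nudged. Its axes mean nothing.
- foot_center (a point): Turned round furniture foot of the same wood, about 70 g, standing on the bench: a drum 56 mm in diameter and 42 mm high with chamfered rims (straight flank from 7 to 35 mm above its underside), with a thin dowel 12 mm in diameter and 10 mm high on its top. The point is on its axis, half-way up the drum, 21 mm above its underside; z is up along the axis.
- block_a_center (a point): Square-cut corner block of the same wood with dark inlaid splines at one end, 50 mm long (its x), 28 mm wide (its y), 36 mm high (its z, up), about 36 g, standing on the bench. The point is its centre, 18 mm above its underside.
- block_b_center (a point): The second corner block, identical to the first: 50 mm long (its x), 28 mm wide (its y), 36 mm high (its z, up), about 36 g. The point is its centre, 18 mm above its underside. Either block may take either place in the tray.
- stand_big_rim (a point): Stand for the large ball, pale wood, fixed to the bench: a base disc 80 mm in diameter and 8 mm thick carrying a round open cup 46 mm in outer and 35 mm in inner diameter, dark inside, 14 mm deep, whose rim is 30 mm above the bench. The point is the centre of the cup's mouth at rim height; z is up. The large ball seated on the rim has its centre 18 mm above this point.
- stand_small_rim (a point): Stand for the small ball, pale wood, fixed to the bench: a base disc 80 mm in diameter and 8 mm thick carrying a round open cup 33 mm in outer and 23 mm in inner diameter, dark inside, 14 mm deep, whose rim is 30 mm above the bench. The point is the centre of the cup's mouth at rim height; z is up. The small ball seated on the rim has its centre 14 mm above this point.
- dish_floor (a point): Round shallow dish of pale wood, fixed to the bench, 100 mm in outer and 90 mm in inner diameter; its rim is 12 mm above the bench. The point is the centre of its flat floor, 5 mm above the bench; z is up.
- tray_floor (a point): Rectangular shallow grey plastic tray, fixed to the bench, outer 100 mm (its x) by 150 mm (its y), walls 5 mm thick, rim 14 mm above the bench. The point is the centre of its flat floor, 5 mm above the bench; z is up. Both blocks fit side by side along its y. (A glue bottle, a tin, a mallet and a brush stand or lie farther out on the bench, clear of all these.)
Not all that is in view belongs to the job. Leave any blue look-alike of the part that bears block_a_center alone.

How it is judged:
By the outcome, as a careful person would: the job done as asked, in the order asked, and still so for the second after the job is handed in, with the robot touching nothing.
It also fails if it takes over 134 s, if anything falls off the work surface, if the arm or the gripper's body presses on something with over 40 N, if the wrist force passes 120 N, or if a joint passes its speed limit or range.

ROBOT

A 7-joint arm with a two-finger parallel gripper is mounted at the origin on the work surface. World frame = base frame: x ahead of the robot, y to its left, z up, the work surface at z = 0. Lengths are in m, angles in rad, forces in N, time in s.
With the tool pointing down it reaches from about 0.4 to 0.85 m from the base axis. Payload 10.4 kg.
Tool frame: the origin (TCP) lies at the very end of the fingers, on their centre line; the grasp point (between the pads) lies 19 mm behind it (r.pinch_z is the distance from the TCP to the grasp point, in m); z points along the fingers, y is the line along which they close (so a half turn about z gives the same grasp; the last joint's range is limited). The gripper opens to 87 mm and grips with 3 to 60 N. Pads are 19 mm wide; open, the fingers measure 117 mm over their backs; the gripper's body (75 mm by 190 mm) begins 51 mm behind the grasp point.
Start: joints at [-1.251, 0.332, -0.065, 1.46, 0.022, 1.35, -0.088], TCP at [0.21, 0.589, 0.191] pointing down, gripper open.
Joint ranges: [-2.6, 2.6], [-0.5, 2.12], [-1.47, 1.34], [0.16, 2.42], [-1.27, 4.41], [0.06, 2.06], [-2.6, 2.6]. Speed limits (rad/s): [2.22, 2.22, 2.79, 2.79, 3.14, 3.14, 3.14].

INTERFACE

Orientations are given as a unit quaternion [x, y, z, w].
In Python, from bench import sensors, vision, r gives the robot as it stands.
- The arm moves only by the shell command python3 -m crank 'ROWS' [OPENING] [FORCE]. ROWS is JSON, a list of rows, each a list of 2 entries, a list of its own where there are three numbers: the shift along the tool's x, y, z normalised to -1 to 1, where 1 is 3 cm, then the turn about the tool's z normalised to -1 to 1, where 1 is 8 degrees. A call has 1 to 12 rows; each row shifts and turns the commanded pose from where the row before left it, along the tool's axes as they then stand; what a row does not reach is not made up. A row lasts 1/8 s, in which the tool goes at most 62.5 mm and 10.7 degrees, less where a joint would pass 70% of its speed; a pose out of reach is approached as far as the arm can. A call with a number of a shift or a turn outside -1 to 1 is refused whole. A call with a gripper value outside its range is refused whole. OPENING is the opening, from 0 (shut) to 1 (fully open), set as the call begins (- or left out, the last holds). The fingers move at their own pace and stop on an object; FORCE is the grip in N (left out, the last holds). Time passes only in rows, so rows that do not move let the fingers close. It gives the time, the measured TCP pose, the force, the opening and the grip force at its end, in the units of the state.
- sensors.read_state(): the state, without advancing time (a new reading comes with each control period).
- vision.camera(name): name is "side" or "top"; returns the picture (400x640x3 uint8, red, green, blue); there is no depth.
- vision.camera_model(name): a dict with "vertical_fov" (degrees; the focal length in pixels is half the picture's height over the tangent of half this angle, whatever the lens; pixels are square), "cx", "cy" (the principal point, pixels), "camera_from_world" (4x4, takes a point from world to camera coordinates). Camera axes: x right, y down, z forward; pixel columns grow to the right and rows downward; lengths in m; the calibration is good to about 2 mm. A picture is of the moment at which its call begins. camera_model takes no time and is no camera call.
- r.close_job(): hands the job in; it is judged then, once.
The state is a dict: "time": time; "joint_positions": joint angles; "joint_vel": joint speeds; "joint_torque": joint torques, N m; "ee_pos": TCP position; "eef_rot": TCP orientation; "ft_force": force on the tool from outside, world axes, zero at the start; "torque": the same for the moment, N m; "width": finger opening in m; "grip_force": force on a finger pad.
Only numpy, scipy, OpenCV 4.12 (cv2) and the standard library are available. Lean on these libraries where they do the work, as an engineer would, in place of code of your own. Each camera call takes 0.05 s, during which the arm holds its last target. There are 200 camera calls.

## Working session

There is one attempt and no reset: what is moved stays moved. The work goes in short steps, Python scripts to look and compute and a shell command to move; the robot and the scene stay as the last step left them, time stands still between calls to the robot, and variables do not carry over. Pictures are saved under pics/ and viewed, at most 14 in all, crops included, and the job is handed in when it is done.

```bash
ls; mkdir -p pics; python3 - <<'E'
from bench import sensors, vision, r
import cv2
for n in("top","side"):
    im=vision.camera(n); cv2.imwrite(f"pics/{n}0.png",im[:,:,::-1]); m=vision.camera_model(n); print(n,m)
s=sensors.read_state(); print(s['time'],s['ee_pos'],s['eef_rot'],s['width'],r.pinch_z)
E
```

```text
pics
top {'vertical_fov': 51.33549276510077, 'cx': 318.4454047100161, 'cy': 196.8279430139661, 'camera_from_world': array([[ 0.00293406, -0.9999936 , -0.00204874,  0.00692763],
       [-0.98948449, -0.00260695, -0.1446155 ,  0.52436405],
       [ 0.14460923,  0.00245151, -0.98948581,  1.0560003 ],
       [ 0.        ,  0.        ,  0.        ,  1.        ]])}
side {'vertical_fov': 42.55689477593447, 'cx': 318.1946599857726, 'cy': 199.24032745803342, 'camera_from_world': array([[ 0.98493798, -0.17170947, -0.02032325, -0.48566064],
       [-0.11588653, -0.56831795, -0.81460728,  0.12067712],
       [ 0.12832572,  0.80469284, -0.57965675,  1.1384249 ],
       [ 0.        ,  0.        ,  0.        ,  1.        ]])}
0.1 [0.20995635 0.58826573 0.19033336] [ 1.70556189e-01  9.85347738e-01 -6.45828038e-04 -6.57957039e-05] 0.08714482919214686 0.0187
```

View pics/top0.png

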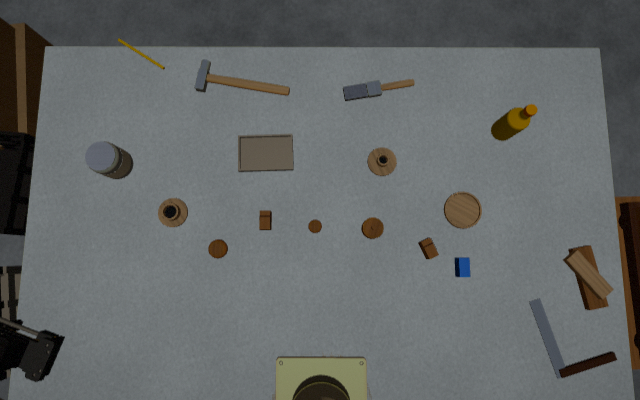

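View pics/side0.png

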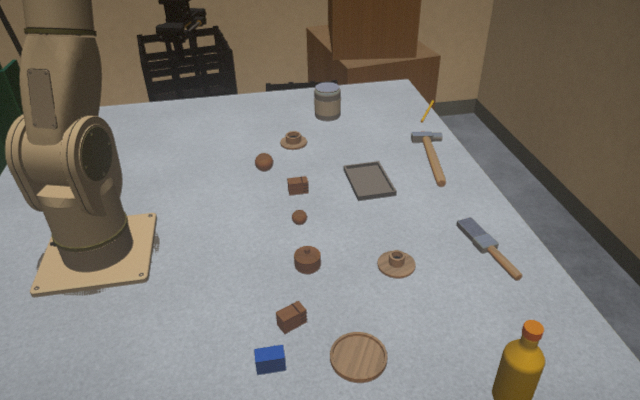

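```bash
cat > h.py <<'E'
from bench import sensors, vision, r
import cv2, numpy as np
from scipy.spatial.transform import Rotation as R
def cam(n):
    m=vision.camera_model(n); T=m["camera_from_world"]; f=200/np.tan(np.radians(m["vertical_fov"]/2))
    return T,f,m["cx"],m["cy"]
def ray(n,uv):
    T,f,cx,cy=cam(n); d=T[:3,:3].T@np.array([(uv[0]-cx)/f,(uv[1]-cy)/f,1.]); return -T[:3,:3].T@T[:3,3], d/np.linalg.norm(d)
def plane(n,uv,z):
    o,d=ray(n,uv); return o+d*(z-o[2])/d[2]
def tri(a,b):
    A=[];B=[]
    for n,uv in(("top",a),("side",b)):
        o,d=ray(n,uv); P=np.eye(3)-np.outer(d,d); A.append(P);B.append(P@o)
    X=np.linalg.solve(sum(A),sum(B)); return X
def proj(n,p):
    T,f,cx,cy=cam(n); q=T[:3,:3]@p+T[:3,3]; return np.array([cx+f*q[0]/q[2],cy+f*q[1]/q[2]])
def mask(im,blue=False):
    i=im.astype(int); d=i[:,:,0]-i[:,:,2]
    return ((d>12)).astype(np.uint8)
def blobs(im,mn=80,mx=6000):
    n,l,s,c=cv2.connectedComponentsWithStats(mask(im))
    return [(c[i].round(2),s[i][:4],s[i][4]) for i in range(1,n) if mn<s[i][4]<mx],l
def tool():
    s=sensors.read_state(); return s,R.from_quat(s['eef_rot']).as_matrix()
E
python3 - <<'E'
from h import *
t=cv2.imread("pics/top0.png")[:,:,::-1]; s=cv2.imread("pics/side0.png")[:,:,::-1]
print("bench rgb",t[300,200],s[300,200])
for im in(t,s):
    for c,b,a in blobs(im)[0]:print(c,b,a)
    print()
def cr(im,u,v,w=24): return cv2.resize(im[v-w:v+w,u-w:u+w],(384,288) if 0 else (290,290),interpolation=cv2.INTER_CUBIC)
o=np.vstack([np.hstack([cr(t,265,220),cr(t,429,248)]),np.hstack([cr(s,298,185),cr(s,291,317)])])
cv2.imwrite("pics/blk.png",o[:,:,::-1])
E
```

```text
bench rgb [114 119 121] [162 169 171]
[20.   76.84] [  0  18  53 119] 4443
[140.72  53.41] [118  38  47  32] 210
[248.03  84.04] [206  73  84  23] 773
[397.21  84.25] [380  79  35  12] 251
[513.06 121.86] [491 103  47  38] 978
[265.19 152.68] [238 134  55  37] 1877
[381.62 161.2 ] [368 147  29  29] 623
[121.87 166.53] [105 149  26  30] 269
[462.52 209.68] [444 191  38  38] 1103
[629.82 265.92] [614 196  26 174] 2309
[172.72 212.28] [158 198  30  29] 600
[264.75 219.58] [259 210  13  20] 240
[372.33 227.59] [362 217  22  22] 380
[314.64 225.83] [308 219  14  14] 143
[217.54 248.4 ] [208 239  20  19] 290
[428.23 248.28] [418 238  21  21] 267
[588.44 277.42] [563 245  51  65] 1687
[  4.71 293.72] [  1 267   9  53] 315
[ 17.12 284.28] [ 15 274   6  25] 116
[587.35 364.43] [559 353  58  25] 478
[320.91 377.84] [275 356  92  44] 3705

[205.18  40.41] [195  33  22  15] 229
[154.58  46.72] [143  38  24  17] 258
[161.34  77.95] [152  75  20   7] 95
[327.03 107.47] [315  98  25  19] 389
[293.14 140.58] [280 131  27  19] 368
[433.67 161.09] [420 136  26  51] 504
[263.5  161.43] [255 153  18  18] 255
[368.08 180.38] [344 166  51  30] 940
[297.45 185.17] [287 176  21  20] 349
[298.89 216.58] [292 210  15  15] 172
[504.4  262.44] [487 245  35  36] 403
[306.93 259.22] [294 246  27  28] 623
[396.03 263.95] [377 250  39  29] 835
[290.99 316.62] [276 301  31  33] 674
[520.56 364.89] [492 319  54  81] 2928
[358.16 356.78] [330 332  58  51] 2342
```

View pics/blk.png

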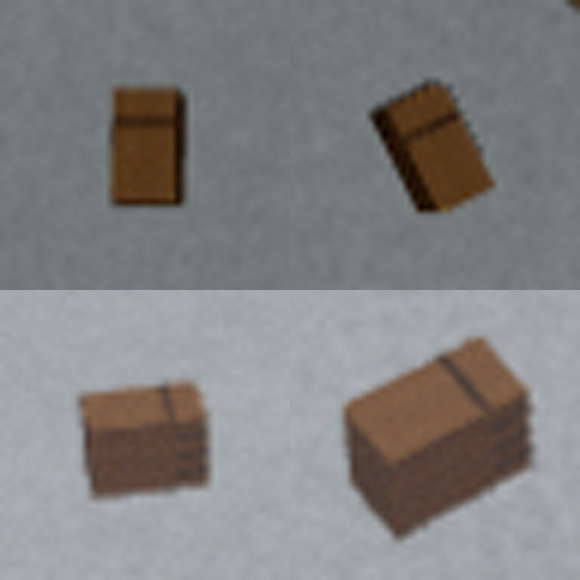

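```bash
python3 - <<'E'
from h import *
P={'bigball .025':((217.54,248.4),(263.5,161.43),.025),'smallball .018':((314.64,225.83),(298.89,216.58),.018),'foot .021':((372.33,227.59),(306.93,259.22),.021),
'A .018':((264.75,219.58),(297.45,185.17),.018),'B .018':((428.23,248.28),(290.99,316.62),.018),'bigstand .004':((172.72,212.28),(293.14,140.58),.004),
'smallstand .004':((381.62,161.2),(396.03,263.95),.004),'dish':((462.52,209.68),(358.16,356.78),.006),'tray':((265.19,152.68),(368.08,180.38),.007)}
for k,(a,b,z) in P.items(): print(k,tri(a,b).round(4),plane('top',a,z).round(4),plane('side',b,z).round(4))
def px(u0,v0,c,ox,oy,w=24): return (u0-w+(c[0]-ox+.5)*48/290-.5,v0-w+(c[1]-oy+.5)*48/290-.5)
def e(n,c,a,b,ox,oy,z):
    p,q=[plane(n,px(*c,x,ox,oy),z) for x in(a,b)]; d=q-p; print(n,np.degrees(np.arctan2(d[1],d[0])).round(1),np.linalg.norm(d).round(4))
e('top',(265,220),(111,203),(113,88),0,0,.036)
e('top',(265,220),(180,203),(180,90),0,0,.036)
e('top',(429,248),(493,185),(437,82),290,0,.036)
e('side',(298,185),(93,496),(208,487),0,290,.0)
e('side',(298,185),(80,397),(197,384),0,290,.036)
e('side',(291,317),(345,405),(480,338),290,290,.036)
e('side',(291,317),(398,465),(528,398),290,290,.036)
e('side',(291,317),(400,538),(532,468),290,290,.0)
# masks by saturation for tray
t=cv2.imread("pics/top0.png")[:,:,::-1]; s=cv2.imread("pics/side0.png")[:,:,::-1]
l=blobs(t)[1]; lab=l[152,266]; 
for pt in((152,266),(248,428),(220,265)):
    y,x=np.where(l==l[pt]); print(cv2.minAreaRect(np.c_[x,y].astype(np.float32)))
for im,c,n in((t,(173,212),'top'),(t,(382,160),'top'),(s,(293,138),'side'),(s,(397,257),'side')):
    w=im[c[1]-9:c[1]+10,c[0]-9:c[0]+10].sum(2); m=w<(110 if n=='top' else 170); y,x=np.where(m); q=(x.mean()+c[0]-9,y.mean()+c[1]-9); print(n,w.min(),m.sum(),q,plane(n,q,.030).round(4))
E
```

```text
bigball .025 [0.3899 0.2708 0.0292] [0.3893 0.2719 0.025 ] [0.3909 0.2779 0.025 ]
smallball .018 [0.4501 0.0182 0.0216] [0.4496 0.0183 0.018 ] [0.4515 0.0229 0.018 ]
foot .021 [ 0.4456 -0.1338  0.024 ] [ 0.4451 -0.1341  0.021 ] [ 0.4467 -0.1305  0.021 ]
A .018 [0.4659 0.1506 0.0207] [0.4658 0.1509 0.018 ] [0.4666 0.1547 0.018 ]
B .018 [ 0.3924 -0.28    0.0205] [ 0.3913 -0.2806  0.018 ] [ 0.3937 -0.2778  0.018 ]
bigstand .004 [0.4865 0.3985 0.013 ] [0.4861 0.4017 0.004 ] [0.4896 0.4148 0.004 ]
smallstand .004 [ 0.6298 -0.1647  0.0054] [ 0.6286 -0.1647  0.004 ] [ 0.6319 -0.163   0.004 ]
dish [ 0.4963 -0.3798  0.0059] [ 0.4951 -0.3796  0.006 ] [ 0.4976 -0.3798  0.006 ]
tray [0.6518 0.155  0.0075] [0.6511 0.1552 0.007 ] [0.6529 0.156  0.007 ]
top 0.4 0.0499
top 1.1 0.049
top 27.0 0.0492
side -3.7 0.0488
side -0.0 0.0499
side 23.7 0.0482
side 24.0 0.046
side 24.1 0.048
((264.87408447265625, 152.3491668701172), (35.35830307006836, 54.9328727722168), 88.02507019042969)
((428.2000427246094, 248.40000915527344), (19.677398681640625, 13.416407585144043), 63.43495178222656)
((265.0, 219.5), (19.0, 12.0), 90.0)
top 7 137 (np.float64(170.73722627737226), np.float64(211.4817518248175)) [0.4854 0.3978 0.03  ]
top 17 48 (np.float64(382.25), np.float64(159.39583333333334)) [ 0.6275 -0.1625  0.03  ]
side 177 0 (np.float64(nan), np.float64(nan)) [nan nan nan]
side 171 0 (np.float64(nan), np.float64(nan)) [nan nan nan]<stdin>:23: RuntimeWarning: Mean of empty slice.
  ret = ret.dtype.type(ret / rcount)
```

```bash
python3 -m crank '[[[0,0,0],-0.82],[[0,0,0],-0.82],[[0,0,0],-0.82],[[0,0,0],0]]' 1 15; python3 - <<'E'
from h import *
s,M=tool(); print(M.round(3)); print((M.T@(np.array([.390,.272,.12])-s['ee_pos'])/.03).round(2))
E
```

```text
time: 0.6
ee_pos: [0.21, 0.5885, 0.1907]
eef_rot: [-0.0, 1.0, -0.0, -0.0]
ft_force: [0.6, -0.2, 1.5]
width: 0.087
grip_force: 0.0
[[-1.    -0.    -0.   ]
 [-0.     1.    -0.001]
 [ 0.    -0.001 -1.   ]]
[ -6.   -10.55   2.36]
```

```bash
python3 -m crank '[[[-0.6,-1,0.2],0],[[-0.6,-1,0.2],0],[[-0.6,-1,0.2],0],[[-0.6,-1,0.2],0],[[-0.6,-1,0.2],0],[[-0.6,-1,0.2],0],[[-0.6,-1,0.2],0],[[-0.6,-1,0.2],0],[[-0.6,-1,0.3],0],[[-0.6,-1,0.3],0],[[0,-0.55,0.16],0],[[0,0,0],0]]'; python3 - <<'E'
from h import *
s,M=tool(); print(s['ee_pos']); im=vision.camera('side'); t=vision.camera('top')
cv2.imwrite('pics/s1.png',np.vstack([cv2.resize(im[60:260,140:440],(750,500))[:,:,::-1][:300], cv2.resize(t[180:280,150:400],(750,300))[:,:,::-1]]))
E
```

```text
time: 2.1
ee_pos: [0.3898, 0.2717, 0.1201]
eef_rot: [0.001, 1.0, -0.0, -0.0]
ft_force: [0.2, 0.6, 0.4]
width: 0.0865
grip_force: 0.0
[0.38981995 0.27170801 0.12006797]
```

View pics/s1.png

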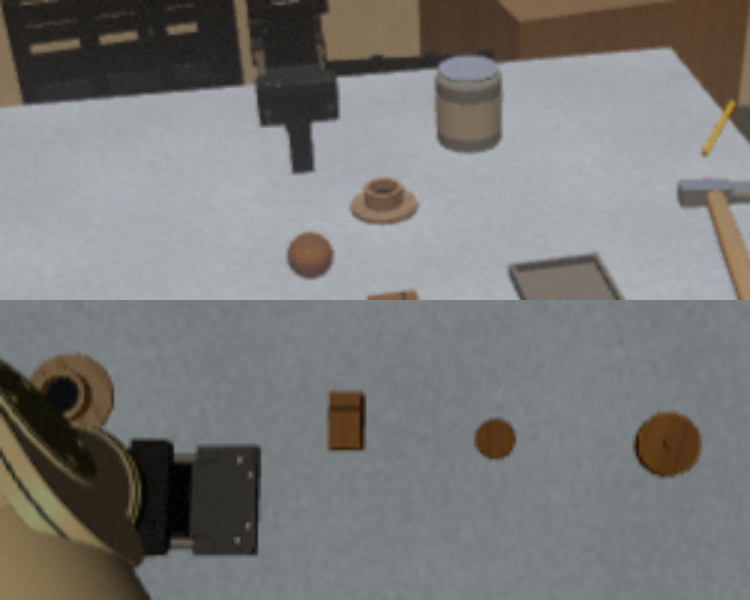

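```bash
python3 - <<'E'
from h import *
print([proj('side',np.array([.39,.272+d,.12])).round(1) for d in(-.06,-.045,.0)])
E
python3 -m crank '[[[0,0,0.8],0],[[0,0,0.8],0],[[0,0,0.7],0],[[0,0,0.6],0],[[0,0,0.5],0],[[0,0,0.3],0],[[0,0,0],0]]';  python3 - <<'E'
from h import *
s,M=tool(); print(s['ee_pos']); im=vision.camera('side')
cv2.imwrite('pics/s2.png',cv2.resize(im[110:190,210:330],(720,480),interpolation=cv2.INTER_CUBIC)[:,:,::-1])
E
```

```text
[array([262.3, 142.4]), array([261.8, 139.6]), array([260.4, 131.4])]
time: 3.08
ee_pos: [0.39, 0.2724, 0.0089]
eef_rot: [-0.0, 1.0, -0.0, -0.0]
ft_force: [0.4, -0.1, 0.2]
width: 0.0871
grip_force: 0.0
[0.38997173 0.27239445 0.00889438]
```

View pics/s2.png

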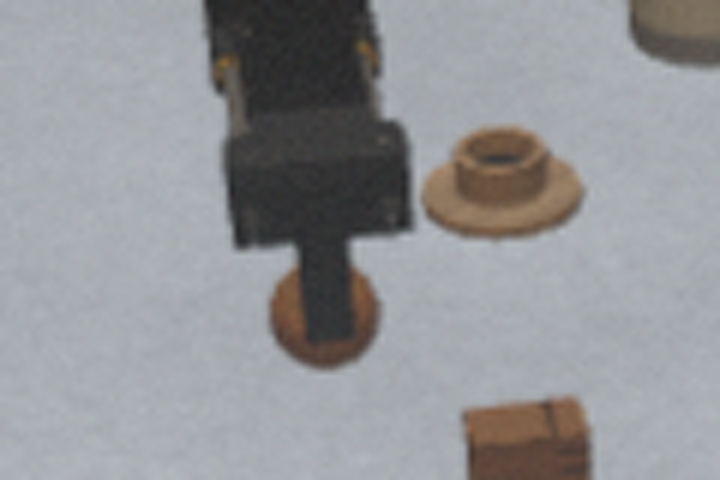

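```bash
python3 -m crank '[[[0,0,0],0],[[0,0,0],0],[[0,0,0],0],[[0,0,0],0],[[0,0,0],0],[[0,0,0],0]]' 0.4 15;  python3 -m crank '[[[0,0,-0.4],0],[[0,0,-0.8],0],[[0,0,-0.8],0],[[0,0,0],0]]'; python3 - <<'E'
from h import *
for v in (150,152): print(plane('side',(210+(500.5)/6-.5,110+v/6-.5),.03), tri((172.5,212),(1,1))*0)
print(plane('top',(172.5,212),.004))
E
```

```text
time: 3.88
ee_pos: [0.3904, 0.2722, 0.0093]
eef_rot: [-0.0, 1.0, -0.0, 0.0]
ft_force: [0.5, -1.1, 2.4]
width: 0.0378
grip_force: 1.5
time: 4.38
ee_pos: [0.3915, 0.2733, 0.0716]
eef_rot: [-0.0, 1.0, 0.001, 0.001]
ft_force: [-0.4, 1.3, -0.2]
width: 0.0349
grip_force: 0.0
[0.48879247 0.40444768 0.03      ] [0. 0. 0.]
[0.48852088 0.40240978 0.03      ] [0. 0. 0.]
[0.48690008 0.40232727 0.004     ]
```

```bash
python3 - <<'E'
from h import *
im=vision.camera('side'); t=vision.camera('top')
for i in(im,t):
    print([ (c,a) for c,b,a in blobs(i,100,700)[0]])
a=cv2.resize(im[90:210,200:340],(700,600),interpolation=cv2.INTER_CUBIC)
cv2.imwrite('pics/s3.png',a[:,:,::-1])
E
```

```text
[(array([204.41,  40.36]), np.int32(250)), (array([179.89,  43.36]), np.int32(243)), (array([327.07, 106.11]), np.int32(436)), (array([293.1 , 140.64]), np.int32(371)), (array([433.67, 161.07]), np.int32(507)), (array([263.19, 161.43]), np.int32(253)), (array([297.43, 185.13]), np.int32(347)), (array([298.89, 216.54]), np.int32(171)), (array([504.29, 262.36]), np.int32(405)), (array([306.94, 259.19]), np.int32(622)), (array([291.02, 316.65]), np.int32(674))]
[(array([140.72,  53.41]), np.int32(210)), (array([397.21,  84.25]), np.int32(251)), (array([381.65, 161.24]), np.int32(627)), (array([121.86, 166.34]), np.int32(273)), (array([264.78, 219.51]), np.int32(243)), (array([372.33, 227.59]), np.int32(380)), (array([314.64, 225.83]), np.int32(143)), (array([428.24, 248.25]), np.int32(266)), (array([  5.66, 320.21]), np.int32(667)), (array([ 17.1 , 284.38]), np.int32(117)), (array([587.32, 364.42]), np.int32(481))]
```

View pics/s3.png

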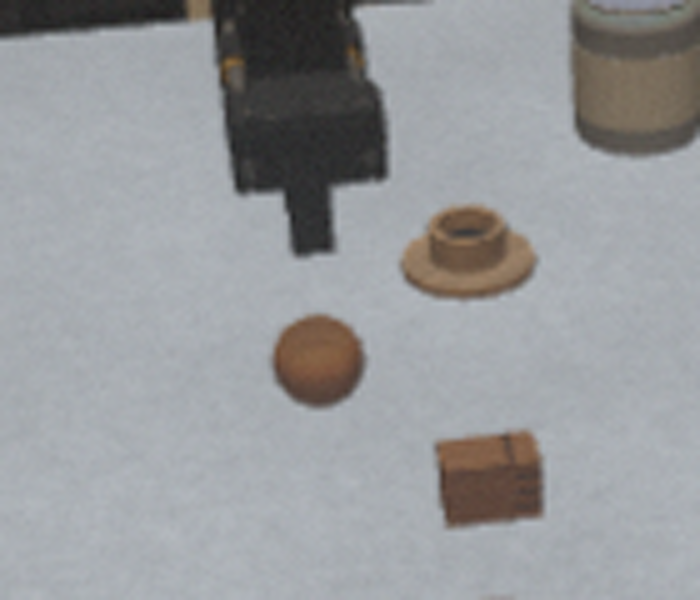

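```bash
python3 - <<'E'
from h import *
def yplane(uv,y): o,d=ray('side',uv); return (o+d*(y-o[1])/d[1]).round(4)
for uv,ys in(((264.2,166.3),(.2285,.214,.3155)),((262.6,140.3),(.2555,.24,.29)),((260.8,128),(.2285,.214,.3155))): print([yplane(uv,y) for y in ys])
s,M=tool(); print(s)
E
```

```text
[array([0.3897, 0.2285, 0.0395]), array([0.3892, 0.214 , 0.0484]), array([ 0.393 ,  0.3155, -0.0136])]
[array([0.393 , 0.2555, 0.1021]), array([0.3924, 0.24  , 0.1106]), array([0.3943, 0.29  , 0.0833])]
[array([0.3903, 0.2285, 0.1519]), array([0.3898, 0.214 , 0.1594]), array([0.3936, 0.3155, 0.1072])]
{'time': 4.475, 'joint_positions': array([-0.81172684,  0.11400519,  0.11276002,  1.99621145, -0.01509205,
        1.03156798,  0.87959105]), 'joint_vel': array([-0.00014452,  0.01616057, -0.00104427,  0.01181335,  0.00026688,
       -0.00465405,  0.00038099]), 'joint_torque': array([ 1.81798189e-02, -4.30078447e+01,  8.14555082e-01, -3.51616645e+01,
        6.54860458e-03,  1.22436332e-01, -6.62145816e-03]), 'ee_pos': array([0.3902864 , 0.27236579, 0.06943784]), 'eef_rot': array([-3.72507589e-04,  9.99999886e-01,  2.42721527e-04,  1.72164124e-04]), 'ft_force': array([0.1517899 , 0.73672383, 0.06645312]), 'torque': array([ 0.0240664 , -0.01569869,  0.00131807]), 'grip_force': 0.0, 'width': 0.034828538924819546}
```

```bash
python3 -m crank '[[[0,0,0],0],[[0,0,0],0],[[0,0,0],0],[[0,0,0.5],0],[[0,0,0.7],0],[[0,0,0.7],0],[[0,0,0.5],0],[[0,0,0.3],0],[[0,0,0.1],0],[[0,0,0],0]]' 1 15;  python3 - <<'E'
from h import *
s,M=tool(); print(s['ee_pos']); im=vision.camera('side')
cv2.imwrite('pics/s4.png',cv2.resize(im[110:190,210:330],(720,480),interpolation=cv2.INTER_CUBIC)[:,:,::-1])
E
```

```text
time: 5.72
ee_pos: [0.3905, 0.2725, -0.0145]
eef_rot: [-0.0, 1.0, 0.0, 0.0]
ft_force: [0.3, 0.2, 0.9]
width: 0.0867
grip_force: 0.0
[ 0.39048649  0.27246529 -0.01454349]
```

View pics/s4.png

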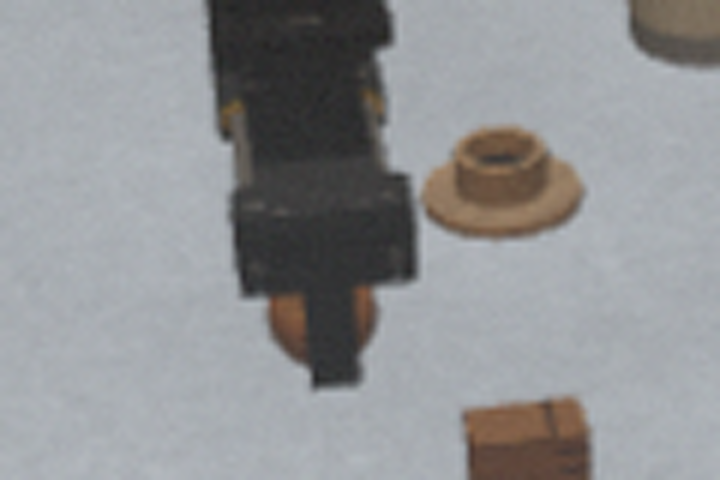

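```bash
cat >> h.py <<'E'
def yplane(uv,y): o,d=ray('side',uv); return (o+d*(y-o[1])/d[1]).round(4)
E
python3 - <<'E'
from h import *
for y in (.229,.214): print(yplane((265.5,174),y))
print(proj('side',np.array([.3905,.272,.025])), proj('side',np.array([.3905,.229,.017])))
E
```

```text
[0.3912 0.229  0.015 ]
[0.3906 0.214  0.0245]
[263.5356362 162.5475902] [265.17722914 173.40416329]
```

```bash
python3 -m crank '[[[0,0,0.2],0],[[0,0,0],0],[[0,0,0],0]]';  python3 -m crank '[[[0,0,0],0],[[0,0,0],0],[[0,0,0],0],[[0,0,0],0],[[0,0,0],0],[[0,0,0],0],[[0,0,0],0]]' 0.4 15;  python3 -m crank '[[[0,0,-0.4],0],[[0,0,-0.8],0],[[0,0,-0.8],0],[[0,0,0],0]]'
```

```text
time: 6.15
ee_pos: [0.3903, 0.2723, -0.0207]
eef_rot: [-0.0, 1.0, 0.0, 0.0]
ft_force: [0.2, 0.2, -0.6]
width: 0.0868
grip_force: 0.0
time: 7.02
ee_pos: [0.3903, 0.2723, -0.0208]
eef_rot: [-0.0, 1.0, 0.0, -0.0]
ft_force: [0.1, -0.1, 0.4]
width: 0.0489
grip_force: 15.0
time: 7.52
ee_pos: [0.3915, 0.2733, 0.0415]
eef_rot: [-0.0, 1.0, 0.001, 0.001]
ft_force: [0.9, -0.2, -1.1]
width: 0.0494
grip_force: 15.0
```

```bash
python3 -m crank '[[[-0.64,0.86,0],0],[[-0.64,0.86,0],0],[[-0.64,0.86,0],0],[[-0.64,0.86,0],0],[[-0.64,0.86,0],0],[[0,0,0.4],0],[[0,0,0],0],[[0,0,0],0]]';  python3 - <<'E'
from h import *
s,M=tool(); print(s['ee_pos'],s['width']); im=vision.camera('side')
cv2.imwrite('pics/s5.png',cv2.resize(im[90:170,230:350],(720,480),interpolation=cv2.INTER_CUBIC)[:,:,::-1])
E
```

```text
time: 8.52
ee_pos: [0.4858, 0.4004, 0.0271]
eef_rot: [-0.0, 1.0, -0.0, -0.0]
ft_force: [0.3, 0.2, -1.3]
width: 0.0489
grip_force: 15.0
[0.48578843 0.40038982 0.02710005] 0.04886300176298341
```

View pics/s5.png

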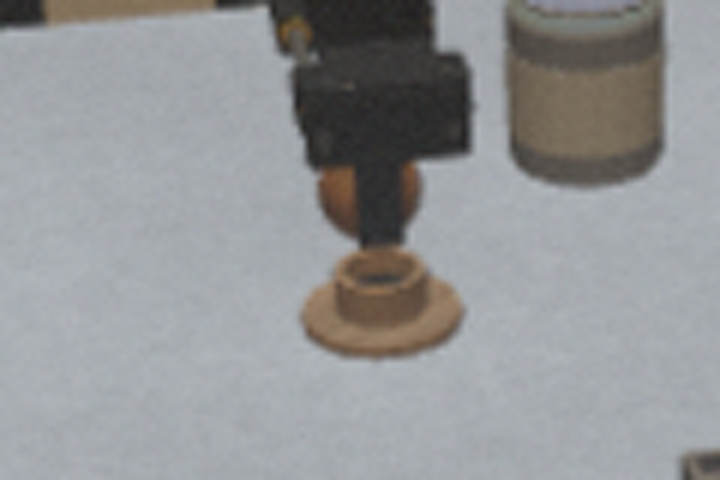

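```bash
python3 - <<'E'
from h import *
print(proj('side',np.array([.4858,.4004,.0729])),proj('side',np.array([.487,.402,.03])),proj('side',np.array([.487,.402,.004])))
im=cv2.imread('pics/s5.png')
i=im.astype(int); m=((i[:,:,2]-i[:,:,0])>18).astype(np.uint8)
n,l,st,c=cv2.connectedComponentsWithStats(m)
for k in range(1,n):
  if st[k][4]>500: print(st[k]/6, c[k]/6)
E
```

```text
[291.34642441 122.0513142 ] [292.42137555 134.95032003] [292.85485272 142.73284089]
[  7.16666667   0.          29.           4.16666667 488.33333333] [19.38981797  1.4298066 ]
[ 46.16666667   2.5          6.           5.16666667 115.5       ] [48.98653199  4.93193843]
[  85.            9.5          25.           17.         2075.16666667] [97.42185367 18.14365647]
[ 66.83333333  26.83333333   3.           8.66666667 116.33333333] [68.19723018 30.72588348]
[ 53.          27.5          6.66666667  11.5        338.16666667] [56.61828487 32.49613931]
[  50.33333333   40.66666667   26.83333333   19.         2145.16666667] [63.5071867  50.92935022]
```

```bash
python3 -m crank '[[[-0.1,0.07,0.3],0],[[0,0,0.3],0],[[0,0,0.16],0],[[0,0,0],0]]'; python3 -m crank '[[[0,0,0],0],[[0,0,0],0],[[0,0,0],0],[[0,0,0],0]]' 0.75; python3 - <<'E'
from h import *
im=vision.camera('side')
cv2.imwrite('pics/s6.png',cv2.resize(im[90:170,230:350],(720,480),interpolation=cv2.INTER_CUBIC)[:,:,::-1])
E
```

```text
time: 9.07
ee_pos: [0.489, 0.4031, 0.0039]
eef_rot: [-0.0, 1.0, -0.0, -0.0]
ft_force: [-0.0, 0.7, -0.2]
width: 0.0495
grip_force: 15.0
time: 9.57
ee_pos: [0.4893, 0.4035, 0.0046]
eef_rot: [-0.0, 1.0, 0.0, 0.0]
ft_force: [0.3, -0.2, -0.2]
width: 0.0648
grip_force: 0.0
```

View pics/s6.png

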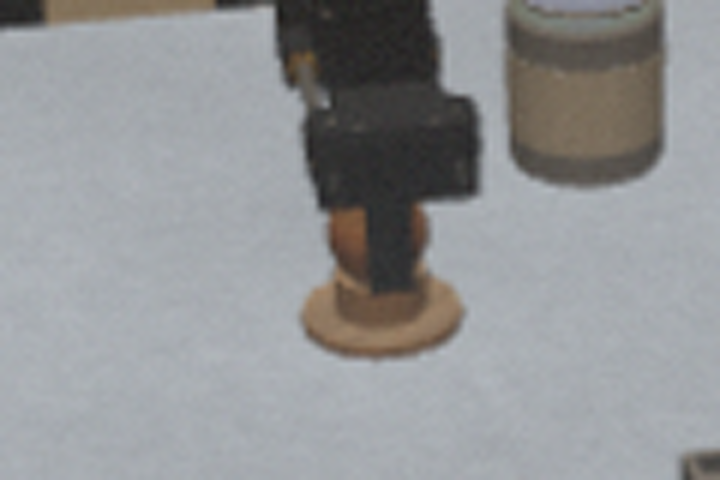

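```bash
python3 -m crank '[[[0,0,-0.5],0],[[0,0,-1],0],[[0,0,-1],0],[[0.1,-1,-0.5],0],[[0.1,-1,0],0],[[0.1,-1,0],0],[[0.1,-1,0],0],[[0.1,-1,0],0],[[0.1,-1,0],0],[[0.1,-1,0],0],[[0.1,-1,0],0],[[0.1,-1,0],0]]'; python3 -m crank '[[[0.1,-1,0],0],[[0.1,-1,0.4],0],[[0.1,-1,0.8],0],[[0,-0.83,0.8],0],[[0,0,0.3],0],[[0,0,0],0]]' 0.8
 python3 - <<'E'
from h import *
im=vision.camera('side'); t=vision.camera('top')
for i in(im,t): print([ (c,a) for c,b,a in blobs(i,100,700)[0] if a<450])
s,M=tool(); p=np.array([.4505,.0185,-.026])
print(s['ee_pos'],(M.T@(p-s['ee_pos'])/.03).round(2))
cv2.imwrite('pics/s7.png',cv2.resize(im[120:240,220:380],(800,600),interpolation=cv2.INTER_CUBIC)[:,:,::-1])
E
```

```text
time: 11.12
ee_pos: [0.4626, 0.1326, 0.0956]
eef_rot: [-0.0, 1.0, 0.0, 0.001]
ft_force: [-0.0, -0.7, -0.3]
width: 0.0656
grip_force: 0.0
time: 11.88
ee_pos: [0.4536, 0.0193, 0.0258]
eef_rot: [-0.001, 1.0, 0.0, 0.0]
ft_force: [0.2, 0.5, -0.0]
width: 0.0694
grip_force: 0.0
[(array([180.32,  43.15]), np.int32(251)), (array([154.88,  46.49]), np.int32(265)), (array([298.59, 217.5 ]), np.int32(145)), (array([504.38, 262.43]), np.int32(403))]
[(array([140.82,  53.47]), np.int32(209)), (array([397.26,  84.22]), np.int32(250)), (array([121.82, 166.38]), np.int32(269)), (array([264.86, 219.52]), np.int32(246)), (array([372.33, 227.59]), np.int32(380)), (array([428.24, 248.3 ]), np.int32(267)), (array([ 17.08, 284.37]), np.int32(116))]
[0.45417385 0.01959383 0.02634873] [ 0.12 -0.04  1.74]
```

View pics/s7.png

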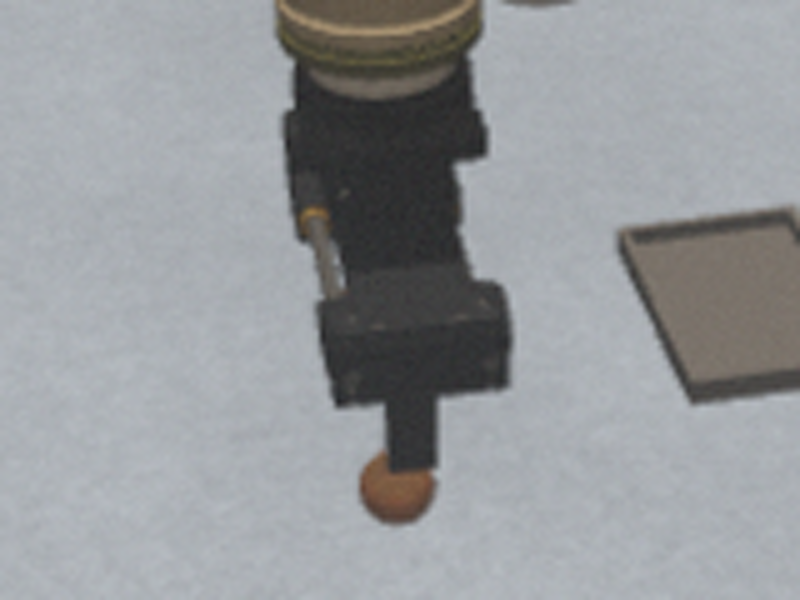

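```bash
python3 - <<'E'
from h import *
print(yplane((302.,213.6),-.0155), proj('side',np.array([.4505,.0185,.018])),proj('side',np.array([.4542,-.0155,.057])), proj('side',np.array([.4505,-.0155,.02])))
E
python3 -m crank '[[[0.1,-0.03,0.6],0],[[0,0,0.6],0],[[0,0,0.4],0],[[0,0,0.1],0],[[0,0,0],0],[[0,0,0],0]]'
```

```text
[ 0.4546 -0.0155  0.0547] [298.73885057 217.75727533] [301.77889811 212.80956718] [300.80544725 225.9596073 ]
time: 12.72
ee_pos: [0.451, 0.0178, -0.025]
eef_rot: [-0.0, 1.0, 0.0, 0.0]
ft_force: [0.4, 0.7, 0.5]
width: 0.0694
grip_force: 0.0
```

```bash
python3 -m crank '[[[0,0,0],0],[[0,0,0],0],[[0,0,0],0],[[0,0,0],0],[[0,0,0],0],[[0,0,0],0],[[0,0,-0.3],0],[[0,0,-0.8],0],[[0,0,-0.9],0],[[0,0,0],0]]' 0.25 12; python3 -m crank '[[[-0.7,-0.7,-0.3],0],[[-0.7,-0.7,0],0],[[-0.7,-0.7,0],0],[[-0.7,-0.7,0],0],[[-0.7,-0.7,0],0],[[-0.7,-0.7,0],0],[[-0.7,-0.7,0],0],[[-0.7,-0.7,0],0],[[-0.37,-0.48,0],0],[[0,0,0.3],0],[[0,0,0],0],[[0,0,0],0]]'
 python3 - <<'E'
from h import *
im=vision.camera('side')
s,M=tool(); print(s['ee_pos'],s['width'])
print(proj('side',s['ee_pos']+[0,0,.043]),proj('side',np.array([.6295,-.1645,.004])),proj('side',np.array([.6295,-.1645,.03])))
c=im[200:300,330:460]; l=blobs(im)[0]; print([(x,b,a) for x,b,a in l if 370<x[0]<420 and 200<x[1]<290])
cv2.imwrite('pics/s8.png',cv2.resize(c,(780,600),interpolation=cv2.INTER_CUBIC)[:,:,::-1])
E
```

```text
time: 13.98
ee_pos: [0.4521, 0.0179, 0.0366]
eef_rot: [-0.0, 1.0, 0.001, 0.002]
ft_force: [-0.6, 0.2, -0.9]
width: 0.035
grip_force: 12.0
time: 15.48
ee_pos: [0.6292, -0.1636, 0.0341]
eef_rot: [-0.001, 1.0, 0.0, -0.0]
ft_force: [0.1, -0.6, -0.8]
width: 0.0348
grip_force: 12.0
[ 0.62948831 -0.16374233  0.03446686] 0.035388790856107966
[397.44655506 237.50501737] [395.15309324 264.56602449] [395.98388671 255.31614644]
[(array([396.06, 263.95]), array([377, 249,  39,  30], dtype=int32), np.int32(845))]
```

View pics/s8.png

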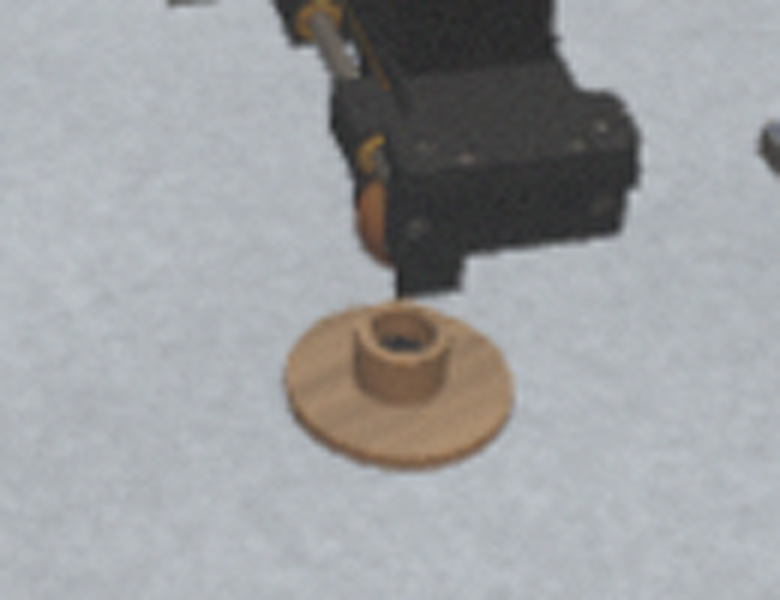

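```bash
python3 - <<'E'
from h import *
print(yplane((401.3,248.2),-.181),yplane((401.3,248.2),-.196))
E
python3 -m crank '[[[-0.03,0,0.3],0],[[0,0,0.3],0],[[0,0,0.2],0],[[0,0,0],0]]'
python3 - <<'E'
from h import *
im=vision.camera('side')
cv2.imwrite('pics/s9.png',cv2.resize(im[200:300,330:460],(780,600),interpolation=cv2.INTER_CUBIC)[:,:,::-1])
E
```

```text
[ 0.6333 -0.181   0.0629] [ 0.6276 -0.196   0.0766]
time: 16.02
ee_pos: [0.6301, -0.1645, 0.0096]
eef_rot: [-0.0, 1.0, 0.0, -0.001]
ft_force: [-0.3, -0.3, 0.3]
width: 0.0349
grip_force: 12.0
```

View pics/s9.png

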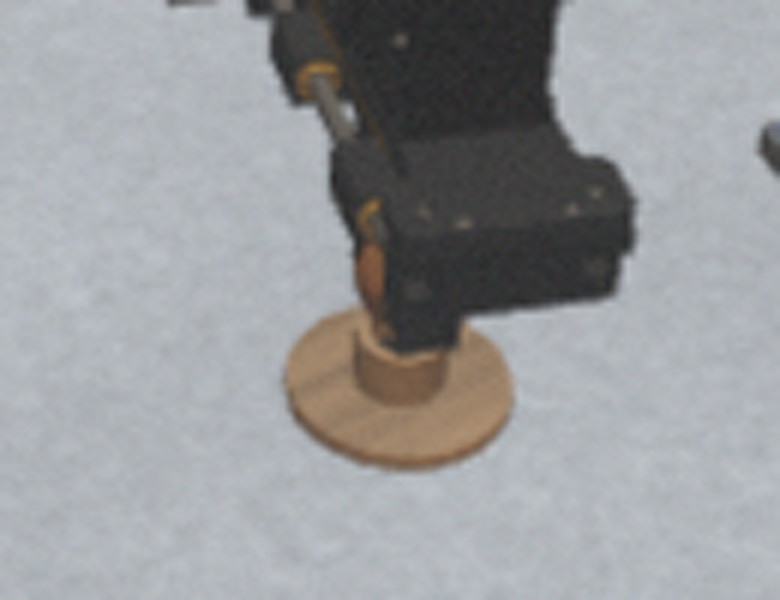

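```bash
python3 -m crank '[[[0.02,0.02,0.15],0],[[0,0,0.09],0],[[0,0,0],0]]'; python3 -m crank '[[[0,0,0],0],[[0,0,0],0],[[0,0,0],0],[[0,0,0],0]]' 0.65;  python3 -m crank '[[[0,0,-0.3],0],[[0,0,-0.8],0],[[0,0,-1],0],[[0,0,-1],0],[[1,0,-0.5],0],[[1,0,0],0],[[1,0,0],0],[[1,0,0],0],[[1,0.2,0],0],[[1,0.3,0],0],[[0,0,0],0]]' 1
python3 - <<'E'
from h import *
im=vision.camera('side');t=vision.camera('top')
s,M=tool(); print(s['ee_pos'])
for i in(im,t): print([ (c,a) for c,b,a in blobs(i,100,1000)[0]])
cv2.imwrite('pics/s10.png',np.hstack([cv2.resize(im[120:280,250:440],(475,400)),cv2.resize(t[130:250,150:240],(300,400))])[:,:,::-1])
E
```

```text
time: 16.45
ee_pos: [0.6299, -0.164, 0.003]
eef_rot: [-0.0, 1.0, 0.0, -0.0]
ft_force: [-0.4, -0.1, 0.3]
width: 0.0353
grip_force: 12.0
time: 16.95
ee_pos: [0.63, -0.164, 0.0033]
eef_rot: [-0.0, 1.0, 0.0, 0.0]
ft_force: [-0.0, -0.3, -0.1]
width: 0.0559
grip_force: 0.0
time: 18.32
ee_pos: [0.4488, -0.1488, 0.1119]
eef_rot: [-0.0, 1.0, 0.001, 0.001]
ft_force: [0.2, -0.2, 0.5]
width: 0.087
grip_force: 0.0
[ 0.45066547 -0.14918624  0.11204609]
[(array([204.38,  40.38]), np.int32(250)), (array([179.81,  43.55]), np.int32(242)), (array([154.26,  46.33]), np.int32(282)), (array([433.64, 160.95]), np.int32(509)), (array([368.02, 180.29]), np.int32(951)), (array([396.29, 261.38]), np.int32(987)), (array([504.39, 262.43]), np.int32(405)), (array([306.94, 259.21]), np.int32(626)), (array([290.94, 316.64]), np.int32(673))]
[(array([140.72,  53.41]), np.int32(210)), (array([248.06,  84.07]), np.int32(776)), (array([397.26,  84.22]), np.int32(250)), (array([513.07, 121.86]), np.int32(981)), (array([381.7 , 161.14]), np.int32(658)), (array([121.86, 166.45]), np.int32(274)), (array([172.02, 212.04]), np.int32(712)), (array([264.81, 219.58]), np.int32(242)), (array([  5.65, 320.16]), np.int32(670)), (array([ 17.15, 284.3 ]), np.int32(116)), (array([587.38, 364.39]), np.int32(482))]
```

View pics/s10.png

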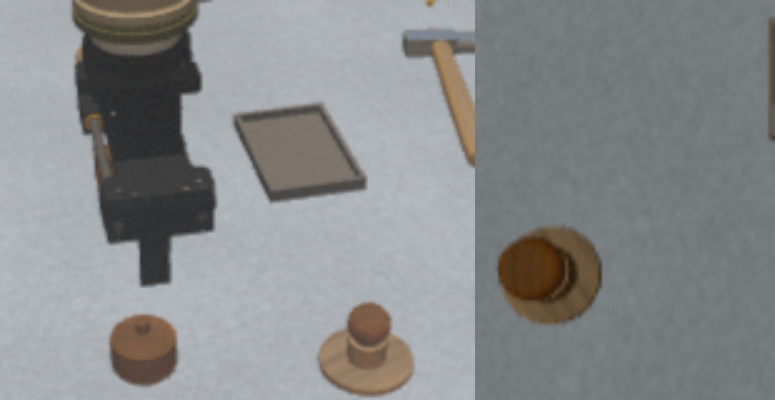

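```bash
python3 -m crank '[[[0.17,0.5,0.5],0],[[0,0,0.8],0],[[0,0,0.8],0],[[0,0,0.8],0],[[0,0,0.7],0],[[0,0,0.4],0],[[0,0,0.3],0],[[0,0,0],0],[[0,0,0],0]]'
```

```text
time: 19.55
ee_pos: [0.4454, -0.1343, -0.0172]
eef_rot: [-0.0, 1.0, -0.0, 0.0]
ft_force: [-0.4, 0.4, -0.4]
width: 0.0869
grip_force: 0.0
```

```bash
python3 -m crank '[[[0,0,0],0],[[0,0,0],0],[[0,0,0],0],[[0,0,0],0],[[0,0,0],0],[[0,0,0],0]]' 0.45 20; python3 -m crank '[[[0,0,-0.3],0],[[0,0,-0.8],0],[[0,0,-0.9],0],[[0,0,0],0],[[0,0,0],0]]'
```

```text
time: 20.3
ee_pos: [0.4449, -0.1341, -0.0177]
eef_rot: [-0.0, 1.0, 0.0, 0.0]
ft_force: [-0.1, -0.9, 1.1]
width: 0.0555
grip_force: 20.0
time: 20.92
ee_pos: [0.4446, -0.134, 0.0418]
eef_rot: [-0.0, 1.0, 0.0, -0.0]
ft_force: [-0.7, -0.1, -0.4]
width: 0.0553
grip_force: 20.0
```

```bash
python3 -m crank '[[[-0.19,-0.9,0],0],[[-0.19,-0.9,0],0],[[-0.19,-0.9,0],0],[[-0.19,-0.9,0],0],[[-0.19,-0.9,0],0],[[-0.19,-0.9,0],0],[[-0.19,-0.9,0],0],[[-0.19,-0.9,0],0],[[-0.19,-1,0],0],[[0,0,0.6],0],[[0,0,0],0],[[0,0,0],0]]';  python3 - <<'E'
from h import *
im=vision.camera('side');t=vision.camera('top')
s,M=tool(); print(s['ee_pos'],s['width'])
for i in(im,t): print([ (c,a,b) for c,b,a in blobs(i,100,4000)[0] if (a>1000)])
E
```

```text
time: 22.42
ee_pos: [0.4963, -0.3789, 0.0237]
eef_rot: [-0.001, 1.0, 0.001, -0.0]
ft_force: [-0.3, -0.7, -1.0]
width: 0.0553
grip_force: 20.0
[ 0.49672376 -0.37943054  0.02450534] 0.055203857495550956
[(array([520.52, 364.91]), np.int32(2933), array([492, 319,  54,  81], dtype=int32)), (array([356.45, 362.44]), np.int32(1680), array([330, 334,  58,  49], dtype=int32))]
[(array([265.09, 152.52]), np.int32(1907), array([238, 134,  55,  37], dtype=int32)), (array([630.  , 266.65]), np.int32(2481), array([614, 196,  26, 174], dtype=int32)), (array([588.41, 277.41]), np.int32(1691), array([563, 245,  51,  65], dtype=int32))]
```

Position matches the dish centre; lower to 0.5 mm above contact, release, retreat.

```bash
python3 -m crank '[[[0,0,0.5],0],[[0,0,0.4],0],[[0,0,0.2],0],[[0,0,0.1],0],[[0,0,0],0],[[0,0,0],0]]'
```

```text
time: 23.28
ee_pos: [0.4965, -0.3803, -0.0115]
eef_rot: [-0.0, 1.0, -0.0, 0.0]
ft_force: [-1.1, 0.4, -1.0]
width: 0.0553
grip_force: 20.0
```

```bash
python3 -m crank '[[[0,0,0.02],0],[[0,0,0],0],[[0,0,0],0],[[0,0,0],0],[[0,0,0],0],[[0,0,-0.2],0],[[0,0,-0.6],0],[[0,0,-1],0],[[0,0,-1],0],[[0,0,-1],0],[[0,0,0],0]]' 0.8
python3 - <<'E'
from h import *
im=vision.camera('side');t=vision.camera('top')
s,M=tool(); print(s['ee_pos'],s['joint_positions'][6])
print([ (c,a,b) for c,b,a in blobs(im,1000,4000)[0]])
T=cv2.imread("pics/top0.png");S=cv2.imread("pics/side0.png")
for n,I,th,cs in(('top',T,75,((265,220),(429,248))),('side',S,None,((298,185),(291,317)))):
  for c in cs:
    w=20; C=cv2.resize(I[c[1]-w:c[1]+w,c[0]-w:c[0]+w],None,fx=8,fy=8,interpolation=cv2.INTER_CUBIC).astype(int)
    sat=(C[:,:,2]-C[:,:,0])>15; red=C[:,:,2].astype(np.uint8)
    v,_=cv2.threshold(red[sat].reshape(-1,1),0,255,cv2.THRESH_OTSU)
    m=cv2.morphologyEx((sat&(red>v)).astype(np.uint8),cv2.MORPH_CLOSE,np.ones((13,13)))
    k=max(cv2.findContours(m,0,2)[0],key=cv2.contourArea)[:,0,:]
    W=np.array([plane(n,((p[0]+.5)/8-.5+c[0]-w,(p[1]+.5)/8-.5+c[1]-w),.036)[:2]*1000 for p in k],np.float32)
    print(n,c,v,cv2.minAreaRect(W))
l=blobs(T[:,:,::-1])[1]; l2=blobs(S[:,:,::-1])[1]
for n,L,p in(('top',l,(152,266)),('side',l2,(180,368))):
    k=max(cv2.findContours((L==L[p]).astype(np.uint8),0,2)[0],key=cv2.contourArea)[:,0,:]
    print(n,'tray',cv2.minAreaRect(np.array([plane(n,p,.012)[:2]*1000 for p in k],np.float32)))
E
```

```text
time: 24.65
ee_pos: [0.4978, -0.3814, 0.1055]
eef_rot: [-0.0, 1.0, -0.001, 0.002]
ft_force: [-0.0, -0.1, -0.1]
width: 0.0694
grip_force: 0.0
[ 0.49647949 -0.3801898   0.10235414] 2.3355358883494644
[(array([520.54, 364.89]), np.int32(2933), array([492, 319,  54,  81], dtype=int32)), (array([358.22, 356.57]), np.int32(2374), array([330, 330,  58,  53], dtype=int32))]
top (265, 220) 70.0 ((463.9166259765625, 150.09613037109375), (28.491744995117188, 51.64933395385742), 89.0991439819336)
top (429, 248) 64.0 ((391.9510192871094, -278.8625183105469), (52.5361442565918, 28.920793533325195), 24.70946502685547)
side (298, 185) 109.0 ((466.33709716796875, 151.86068725585938), (34.323577880859375, 51.85532760620117), 88.1373519897461)
side (291, 317) 105.0 ((391.4056091308594, -280.092041015625), (55.752174377441406, 30.480388641357422), 24.314247131347656)
top tray ((651.0914306640625, 154.8565673828125), (99.38593292236328, 148.78836059570312), 2.1739003658294678)
side tray ((654.4091796875, 159.88113403320312), (95.52812194824219, 145.94960021972656), 2.5929861068725586)
```

```bash
python3 -m crank '[[[0.87,0.84,0],0],[[0.87,0.84,0],0],[[0.87,0.84,0],0],[[0.87,0.83,0],0],[[0,0,0],1],[[0,0,0],1],[[0,0,0],1],[[0,0,0],1],[[0,0,0],1],[[0,0,0],1],[[0,0,0],1],[[0,0,0],1]]' 0.7; python3 -m crank '[[[0,0,0],1],[[0,0,0],1],[[0,0,0],1],[[0,0,0],1],[[0,0,0],1],[[0,0,0],1],[[0,0,0],1],[[0,0,0],1],[[0,0,0],1],[[0,0,0],1],[[0,0,0],1],[[0,0,0],0.41]]'; python3 - <<'E'
from h import *
vision.camera('side');s,M=tool();print(s['ee_pos'],s['joint_positions'][6],np.degrees(np.arctan2(M[1,1],M[0,1])),(M.T@(np.array([.392,-.280,-.022])-s['ee_pos'])/.03).round(2))
E
```

```text
time: 26.25
ee_pos: [0.3912, -0.2794, 0.101]
eef_rot: [0.532, 0.847, -0.0, -0.001]
ft_force: [0.4, 0.3, 0.8]
width: 0.0609
grip_force: 0.0
time: 27.75
ee_pos: [0.3913, -0.2794, 0.101]
eef_rot: [0.977, 0.213, -0.001, -0.0]
ft_force: [-0.5, 0.2, 0.0]
width: 0.0608
grip_force: 0.0
[ 0.39130024 -0.27942406  0.10102948] -0.5484458387796058 -65.52727413670658 [0.02 0.03 4.1 ]
```

```bash
python3 -m crank '[[[0.02,0.03,0.8],0],[[0,0,0.9],0],[[0,0,0.9],0],[[0,0,0.7],0],[[0,0,0.5],0],[[0,0,0.3],0],[[0,0,0],0],[[0,0,0],0]]'; python3 -m crank '[[[0,0,0],0],[[0,0,0],0],[[0,0,0],0],[[0,0,0],0],[[0,0,0],0],[[0,0,0],0]]' 0.15 15; python3 -m crank '[[[0,0,-0.3],0],[[0,0,-0.8],0],[[0,0,-1],0],[[0,0,-1],1],[[0,0,0],1],[[0,0,0],0.8],[[0,0,0],0],[[0,0,0],0]]'; python3 - <<'E'
from h import *
vision.camera('side');s,M=tool();print(s['ee_pos'],s['width'],np.degrees(np.arctan2(M[1,1],M[0,1])))
print((M.T@(np.array([.6515+.033*np.sin(np.radians(2.3)),.155-.033,.05])-s['ee_pos'])/.03).round(2))
E
```

```text
time: 28.8
ee_pos: [0.3932, -0.2805, -0.0209]
eef_rot: [0.977, 0.214, 0.0, 0.0]
ft_force: [0.4, -0.3, 0.1]
width: 0.0609
grip_force: 0.0
time: 29.55
ee_pos: [0.3928, -0.2803, -0.0213]
eef_rot: [0.977, 0.214, 0.0, -0.0]
ft_force: [-1.0, -0.3, 1.9]
width: 0.028
grip_force: 15.0
time: 30.55
ee_pos: [0.3928, -0.2803, 0.0718]
eef_rot: [1.0, 0.022, 0.0, -0.0]
ft_force: [1.0, -0.1, -0.2]
width: 0.0277
grip_force: 15.0
[ 0.39274295 -0.28027599  0.07168692] 0.027945211100577107 -87.52252779423038
[  9.24 -13.02   0.72]
```

```bash
python3 -m crank '[[[0.66,-0.93,0],0],[[0.66,-0.93,0],0],[[0.66,-0.93,0],0],[[0.66,-0.93,0],0],[[0.66,-0.93,0],0],[[0.66,-0.93,0],0],[[0.66,-0.93,0],0],[[0.66,-0.93,0],0],[[0.66,-0.93,0],0],[[0.66,-0.93,0],0],[[0.66,-0.93,0],0],[[0.66,-0.93,0],0]]';python3 -m crank '[[[0.66,-0.93,0],0],[[0.66,-0.93,0.4],0],[[0,0,0.4],0],[[0,0,0],0],[[0,0,0],0]]'; python3 - <<'E'
from h import *
im=vision.camera('side');t=vision.camera('top');s,M=tool();print(s['ee_pos'],s['width'],s['grip_force'])
tgt=np.array([.6515+.033*np.sin(np.radians(2.3)),.155-.033,-.0155])
print((M.T@(tgt-s['ee_pos'])/.03).round(2))
cv2.imwrite('pics/s11.png',cv2.resize(im[130:230,300:430],(780,600),interpolation=cv2.INTER_CUBIC)[:,:,::-1])
E
```

```text
time: 32.1
ee_pos: [0.6169, 0.065, 0.0714]
eef_rot: [1.0, 0.021, -0.0, 0.0]
ft_force: [1.0, 0.2, -0.8]
width: 0.0279
grip_force: 15.0
time: 32.72
ee_pos: [0.6536, 0.12, 0.0481]
eef_rot: [1.0, 0.02, 0.0, 0.0]
ft_force: [-0.5, -0.0, -0.3]
width: 0.0279
grip_force: 15.0
[0.65390301 0.1205443  0.04844936] 0.02800861252036081 14.999999731080607
[-0.04 -0.05  2.13]
```

```bash
python3 -m crank '[[[-0.04,-0.14,0.7],0],[[0,0,0.7],0],[[0,0,0.5],0],[[0,0,0.22],0],[[0,0,0],0],[[0,0,0],0]]'; python3 -m crank '[[[0,0,0],0],[[0,0,0],0],[[0,0,0],0],[[0,0,0],0]]' 0.42; python3 -m crank '[[[0,0,-0.2],0],[[0,0,-0.6],0],[[0,0,-1],0],[[0,0,-1],0],[[0,0,-0.8],0],[[0,0,0],0],[[0,0,0],0]]';  python3 - <<'E'
from h import *
vision.camera('side');s,M=tool();print(s['ee_pos'],s['width'],np.degrees(np.arctan2(M[1,1],M[0,1])))
print((M.T@(np.array([.4655,.151,-.0215])-s['ee_pos'])/.03).round(2))
E
```

```text
time: 33.58
ee_pos: [0.6525, 0.1255, -0.0159]
eef_rot: [1.0, 0.021, 0.0, -0.0]
ft_force: [0.5, 0.6, -1.1]
width: 0.0281
grip_force: 15.0
time: 34.08
ee_pos: [0.6523, 0.1256, -0.0159]
eef_rot: [1.0, 0.021, 0.0, -0.0]
ft_force: [-0.1, -0.2, 0.5]
width: 0.0366
grip_force: 0.0
time: 34.95
ee_pos: [0.6521, 0.1256, 0.092]
eef_rot: [1.0, 0.021, -0.0, -0.0]
ft_force: [-0.2, 0.2, -0.3]
width: 0.0364
grip_force: 0.0
[0.65178828 0.12552864 0.09146425] 0.036248399209552834 -87.64028768401828
[-6.17 -1.1   3.77]
```

```bash
python3 -m crank '[[[-0.88,-0.16,0],0],[[-0.88,-0.16,0],0],[[-0.88,-0.16,0],0],[[-0.88,-0.16,0],0],[[-0.88,-0.16,0],0],[[-0.88,-0.16,0],0],[[-0.88,-0.15,0],0],[[0,0,0.5],0.4],[[0,0,0.5],0],[[0,0,0],0]]' 0.7; python3 - <<'E'
from h import *
vision.camera('side');s,M=tool();print(s['ee_pos'],s['width'],np.degrees(np.arctan2(M[1,1],M[0,1])))
print((M.T@(np.array([.4655,.151,-.0215])-s['ee_pos'])/.03).round(2))
E
```

```text
time: 36.25
ee_pos: [0.4654, 0.1505, 0.0606]
eef_rot: [1.0, -0.007, -0.001, 0.001]
ft_force: [-0.1, -0.2, 0.8]
width: 0.0608
grip_force: 0.0
[0.465994   0.15067873 0.06135196] 0.06098150404493178 -90.81657957823515
[-0.01 -0.01  2.76]
```

```bash
python3 -m crank '[[[0,0,0.7],0],[[0,0,0.8],0],[[0,0,0.7],0],[[0,0,0.4],0],[[0,0,0.16],0],[[0,0,0],0],[[0,0,0],0]]'; python3 -m crank '[[[0,0,0],0],[[0,0,0],0],[[0,0,0],0],[[0,0,0],0],[[0,0,0],0],[[0,0,0],0]]' 0.15 15; python3 -m crank '[[[0,0,-0.3],0],[[0,0,-0.8],0],[[0,0,-1],0],[[0,0,-0.6],-0.4],[[0,0,0],0],[[0,0,0],0]]'; python3 - <<'E'
from h import *
vision.camera('side');s,M=tool();print(s['ee_pos'],s['width'],np.degrees(np.arctan2(M[1,1],M[0,1])))
print((M.T@(np.array([.6505,.187,.05])-s['ee_pos'])/.03).round(2))
E
```

```text
time: 37.17
ee_pos: [0.4668, 0.1515, -0.0201]
eef_rot: [1.0, -0.007, 0.0, -0.0]
ft_force: [-0.5, 0.2, 0.5]
width: 0.0611
grip_force: 0.0
time: 37.92
ee_pos: [0.4663, 0.1512, -0.0208]
eef_rot: [1.0, -0.007, -0.0, -0.0]
ft_force: [-0.1, -0.4, 1.5]
width: 0.0279
grip_force: 15.0
time: 38.67
ee_pos: [0.4659, 0.1511, 0.0597]
eef_rot: [1.0, 0.02, -0.0, 0.0]
ft_force: [-0.1, -0.7, -0.4]
width: 0.0279
grip_force: 15.0
[0.46570894 0.15097378 0.05943945] 0.027596863642713763 -87.69714830216313
[ 6.2  -0.95  0.31]
```

```bash
python3 -m crank '[[[0.89,-0.14,0],0],[[0.89,-0.14,0],0],[[0.89,-0.14,0],0],[[0.89,-0.14,0],0],[[0.89,-0.13,0],0],[[0.89,-0.13,0],0],[[0.88,-0.13,0],0],[[0,0,0.5],0],[[0,0,0],0],[[0,0,0],0]]'; python3 - <<'E'
from h import *
vision.camera('side');s,M=tool();print(s['ee_pos'],s['width'])
print((M.T@(np.array([.6505,.187,-.0153])-s['ee_pos'])/.03).round(2))
E
```

```text
time: 39.98
ee_pos: [0.6507, 0.1872, 0.0449]
eef_rot: [1.0, 0.02, -0.001, 0.0]
ft_force: [0.2, -0.6, -0.6]
width: 0.0275
grip_force: 15.0
[0.65103572 0.1873856  0.04539542] 0.028097911179144498
[-0.02  0.01  2.02]
```

Lower, release, then retreat well clear and take the last look.

```bash
python3 -m crank '[[[0,0,0.7],0],[[0,0,0.7],0],[[0,0,0.4],0],[[0,0,0.22],0],[[0,0,0],0],[[0,0,0],0]]'; python3 -m crank '[[[0,0,0],0],[[0,0,0],0],[[0,0,0],0],[[0,0,0],0]]' 0.42; python3 -m crank '[[[0,0,-0.2],0],[[0,0,-0.6],0],[[0,0,-1],0],[[0,0,-1],0],[[0,0,-1],0],[[-1,0,-1],0],[[-1,0,0],0],[[-1,0,0],0],[[-1,0,0],0],[[-1,0,0],0],[[-1,0,0],0],[[0,0,0],0]]';  python3 - <<'E'
from h import *
im=vision.camera('side');t=vision.camera('top');s,M=tool();print(s['ee_pos'])
a=cv2.resize(im[120:390,250:450],(440,594)); b=cv2.resize(t[120:240,230:300],(347,594),interpolation=cv2.INTER_CUBIC)
cv2.imwrite('pics/end.png',np.hstack([a,b])[:,:,::-1])
E
```

```text
time: 40.78
ee_pos: [0.6518, 0.1874, -0.0152]
eef_rot: [1.0, 0.021, 0.0, -0.0]
ft_force: [0.7, 0.4, 0.2]
width: 0.028
grip_force: 15.0
time: 41.28
ee_pos: [0.6516, 0.1874, -0.0153]
eef_rot: [1.0, 0.021, 0.0, -0.0]
ft_force: [-0.6, 0.2, -0.5]
width: 0.0362
grip_force: 0.0
time: 42.78
ee_pos: [0.4706, 0.1803, 0.13]
eef_rot: [1.0, 0.021, 0.0, -0.001]
ft_force: [0.0, 0.0, 0.6]
width: 0.0367
grip_force: 0.0
[0.4723732  0.1801937  0.12985483]
```

View pics/end.png

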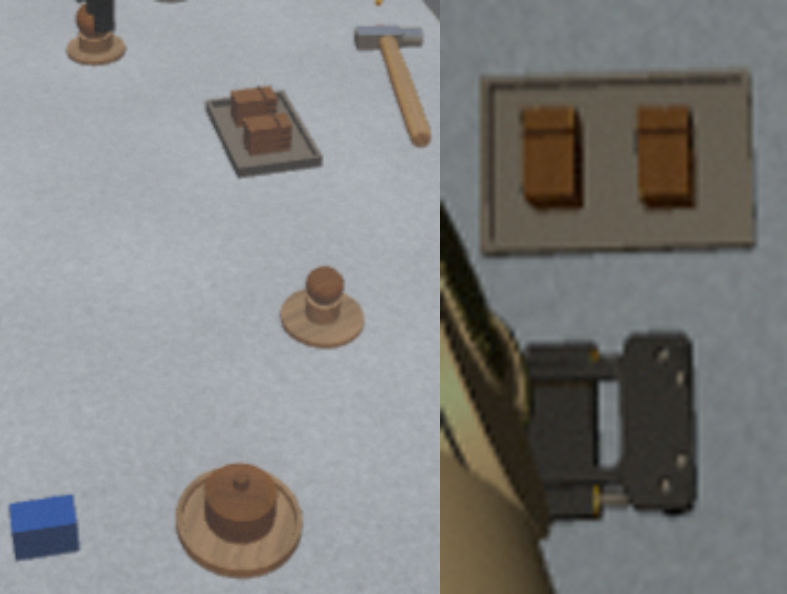

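The picture shows both balls in their cups, at about (95,20) and (325,285). The foot stands in the dish at (240,500), and both blocks stand upright in the tray at (550,155) and (665,155). The blue block is untouched.

```bash
python3 -c "
from bench import r
print(r.close_job())"
```

```text
the job is handed in; nothing more can be done
None
```

The job is handed in at about 43 s: both balls went into their stands first, then the foot upright in the dish and both blocks upright side by side in the tray, all confirmed in the last picture; the judge's verdict was not shown.

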